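# Wind the length stop to the mark and shut its flap

### The job

Wind the three-pin handwheel of the length stop until the carriage's pointer stands tip to tip with the pointer of the grey rider on the rear bar. Then press the carriage's hinged flap down until its catch snaps and holds it shut, with the pointers still in line. Do not knock over or shove aside the glue bottle.

Things in the scene. Friction and masses are not known exactly. Their poses are not given: they have to be found in the camera images.
- bench: Length-stop bench, fixed: plywood base 270 x 560 x 12 mm; along its y an aluminium beam (x 0 to 60 mm, z 92 to 117 mm in the bench frame) bridges two end posts, and behind it a parallel rear bar (x 80 to 125 mm, same heights, ruler ticks). Origin under its middle; x points away from the robot (small yaw), y to the robot's left. A loose screwdriver lies on the base near x -100, y +150 mm.
- wheel_axis (a point): Point on the handwheel's vertical axis at the height of the pin tops; at (-45, -130, 89) mm in the bench frame. The front of the wheel (towards the robot) is open from above; its rear runs under the beam, which starts 45 mm behind the axis: there the pins pass beneath it and must be let go, and one takes the next pin.
- handwheel (a joint): Its turn (rad), growing anticlockwise seen from above; starts at 0 to 2.1. Steel rim of 160 mm diameter, top 42 mm above the table, three spokes; on the rim three upright black pins, 20 mm thick, 80 mm from the axis, 120 degrees apart, tops at 89 mm. A turn anticlockwise moves the carriage 120 mm along the bench's +y. It stays where it is left; 2 to 4 N at a pin turns it.
- pin0 (a point): Centre of the top of the first handwheel pin (89 mm above the table).
- pin1 (a point): Same for the second pin, 120 degrees anticlockwise of the first.
- pin2 (a point): Same for the third pin.
- carriage_pointer (a point): Tip of the carriage's steel pointer (3 mm thick, 90-degree point) at its rear, 126 mm above the table. Carriage: grey block on the beam, 80 mm long, 66 mm wide, 117 to 146 mm high, moved along the bench's y by the handwheel only. It starts at bench y 0 to 40 mm, on the -y side of the rider.
- rider: Grey saddle 66 mm long with a black knob (top 24 mm above the origin), fixed on the rear bar at bench y 90 to 150 mm, with a steel pointer towards the carriage. Axes parallel to the bench's; origin on top of the rear bar, at its middle.
- rider_pointer (a point): Tip of the rider's pointer, 126.5 mm above the table, 21 mm before the rider's origin. When set, the two tips face each other straight across the bench at the same bench y.
- flap (a joint): Opening angle of the carriage's aluminium flap (rad): 0 shut, starts at 0.6 to 1.0. 88 mm long, 70 mm wide, 6 mm thick, hinged along the bench's y at the rear of the carriage top, free edge raised towards the robot. A weak spring lifts it; in the last 0.15 rad a spring catch snaps over it at about 5 N pressed near the free edge and holds it at 0. Unlatched, it springs up again.
- flap_hinge (a point): Middle of the flap's hinge line, on the carriage, 148.5 mm above the table.
- flap_edge (a point): Middle of the flap's free edge, upper side, 88 mm from the hinge; 154.5 mm above the table when shut.
- glue: White glue bottle, 66 mm in diameter and 170 mm tall, standing on the table near the handwheel's side of the bench. Origin under its centre.
Not all that is in view belongs to the job. Leave any yellow look-alike of the glue alone.

How it is judged (in metres and radians):
On the way, in this order (a step that is already met when the one before it is completed fails the run):
1. the pointers are in line (within 5 mm along the bench), the wheel is still and the flap is still up (y of carriage_pointer in the frame of rider between -0.005 and 0.005 m and velocity of joint handwheel between -0.1 and 0.1 rad/s and value of joint flap above 0.15 rad), for 0.2 s.
2. the flap is pressed shut (value of joint flap below 0.05 rad), for 0.2 s.
At the end, for the whole second after the job is handed in: The pointer tips of carriage and rider are in line within 5 mm along the bench, the handwheel is still, the flap is held shut by its catch (under 0.05 rad) and the glue bottle stands upright (y of carriage_pointer in the frame of rider between -0.005 and 0.005 m and velocity of joint handwheel between -0.1 and 0.1 rad/s and value of joint flap below 0.05 rad and angle between glue's own z axis and vertical below 0.2 rad); the robot touches nothing.
It fails at once if the glue bottle is knocked over or shoved more than 40 mm (angle between glue's own z axis and vertical above 0.5 rad or distance of glue from where it was at the start of the episode above 0.04 m).
It also fails if it takes over 54 s, if anything falls off the work surface, if the arm or the gripper's body presses on something with over 40 N, if the wrist force passes 120 N, or if a joint passes its speed limit or range.

### The arm

A 6-joint arm with a two-finger parallel gripper is mounted at the origin on the work surface. World frame = base frame: x ahead of the robot, y to its left, z up, the work surface at z = 0. Lengths are in mm, angles in rad, forces in N, time in s.
With the tool pointing down it reaches from about 300 to 750 mm from the base axis. Payload 8.5 kg.
Tool frame: the origin (TCP) lies where the fingers leave the gripper's body, on its centre line; the fingertips stand 64 mm ahead of it and the grasp point (between the pads) lies 45 mm ahead of it; z points along the fingers, y is the line along which they close (so a half turn about z gives the same grasp; the last joint's range is limited). The gripper opens to 88 mm and grips with 3 to 60 N. Pads are 18 mm wide; open, the fingers measure 123 mm over their backs; the gripper's body (75 mm by 187 mm) begins 45 mm behind the grasp point.
Start: joints at [-1.41, 0.381, 1.297, -0, 1.464, -0.215], TCP at [201.852, -511.602, 302.748] pointing down, gripper open.
Joint ranges: [-3.11, 3.11], [-0.89, 2.33], [0.22, 2.48], [-1.42, 4.56], [0.17, 2.85], [-2.88, 2.88]. Speed limits (rad/s): [2.39, 2.39, 3.14, 3.14, 3.14, 3.14].

### API

Orientations are given as [roll, pitch, yaw] about the fixed x, y, z axes, in that order (R = Rz(yaw) Ry(pitch) Rx(roll)).
In Python, from plant import * gives the robot as it stands. Calls block until the motion is done:
- move_pose(position, orientation): joint-space move of the TCP to a pose.
- servo_line(position, rotation=None, rate=150, max_force=None): straight line of the TCP; rotation=None keeps the orientation; rate is the mean speed in mm/s. With max_force (N) it stops when the force on the tool has changed by that much, and returns True; else False.
- goto_joints(angles): joint-space move.
- gripper_to(opening, grip_force=None): finger opening in mm; grip_force is the grip in N (None keeps the last); returns when the fingers have stopped.
- wait(seconds).
- ik(position, orientation): joint angles nearest the present ones, or None.
- observe(): the state.
- get_image(name): name is "scene" or "top"; returns the picture (400x640x3 uint8, blue, green, red); there is no depth.
- camera_info(name): a dict with "fov_y" (degrees; the focal length in pixels is half the picture's height over the tangent of half this angle, whatever the lens; pixels are square), "cx", "cy" (the principal point, pixels), "k1" (the pictures are not rectified: a ray, as slopes to the right and down, at radius r is drawn at 1 + k1 r^2 times it, then the intrinsics apply), "T" (4x4, takes a point from camera to world coordinates). Camera axes: x right, y down, z forward; pixel columns grow to the right and rows downward; lengths in mm; the calibration is good to about 2 mm. A picture is of the moment at which its call begins. camera_info takes no time and is no camera call.
A pose or a line that the arm cannot do raises Unreachable and nothing moves.
- hand_in(): hands the job in; it is judged then, once.
The state is a dict: "t": time; "qpos": joint angles; "qd": joint speeds; "joint_efforts": joint torques, N m; "ee_pos": TCP position; "eef_rot": TCP orientation; "contact_force": force on the tool from outside, world axes, zero at the start; "ft_torque": the same for the moment, N m; "grip_width": finger opening in mm; "finger_force": force on a finger pad.
Only numpy, scipy, OpenCV 4.12 (cv2) and the standard library are available. Lean on these libraries where they do the work, as an engineer would, in place of code of your own. Each camera call takes 0.05 s, during which the arm holds its last target. There are 200 camera calls.

## Working session

There is one attempt and no reset: what is moved stays moved. The work goes in short steps, each a Python script; the robot and the scene stay as the last script left them, time stands still between calls to the robot, and variables do not carry over. Pictures are saved under pics/ and viewed, at most 10 in all, crops included, and the job is handed in when it is done.

```bash
mkdir -p pics && ls && python3 - <<'E'
from plant import *
import cv2,numpy as np
for n in("scene","top"):
    cv2.imwrite(f"pics/{n}0.png",get_image(n))
    c=camera_info(n);print(n,{k:(np.round(v,3).tolist()) for k,v in c.items()})
print(observe()["t"])
E
```

```text
pics
scene {'fov_y': 56.779, 'cx': 318.005, 'cy': 199.654, 'k1': -0.022, 'T': [[0.827, 0.359, -0.431, 900.76], [0.561, -0.538, 0.629, -707.462], [-0.006, -0.762, -0.647, 678.624], [0.0, 0.0, 0.0, 1.0]]}
top {'fov_y': 45.851, 'cx': 316.881, 'cy': 205.145, 'k1': 0.04, 'T': [[-0.025, -0.981, 0.193, 284.27], [-1.0, 0.025, -0.005, -192.809], [0.001, -0.193, -0.981, 1362.04], [0.0, 0.0, 0.0, 1.0]]}
0.1
```

View pics/scene0.png

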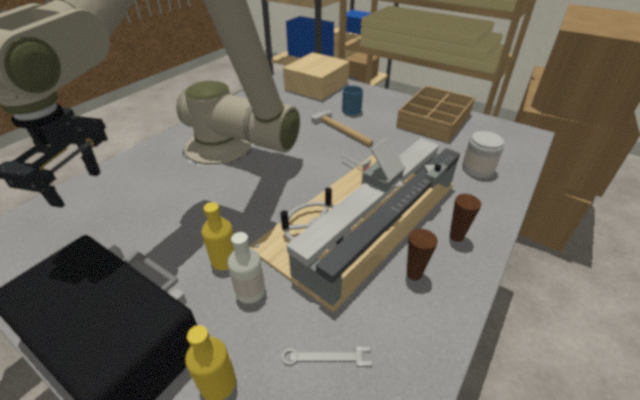

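View pics/top0.png

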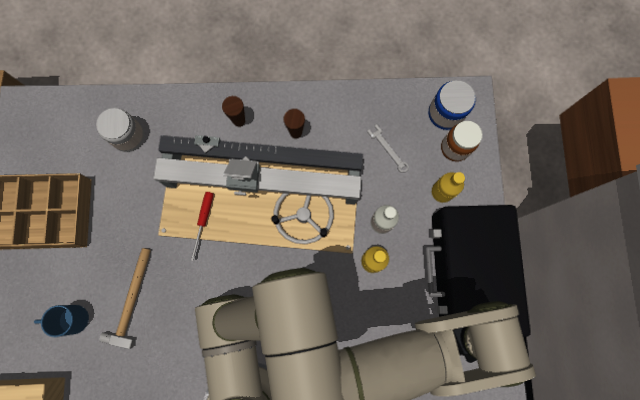

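```bash
cat > h.py <<'E'
from plant import *
import cv2,numpy as np
def cam(n):
    c=camera_info(n);f=200/np.tan(np.radians(c["fov_y"])/2)
    return c,f,np.array(c["T"])
def ray(n,uv):
    c,f,T=cam(n);d=np.array([(uv[0]-c["cx"])/f,(uv[1]-c["cy"])/f]);s=d.copy()
    for _ in range(20): s=d/(1+c["k1"]*(s@s))
    return T[:3,3],T[:3,:3]@np.r_[s,1]
def onz(n,uv,z):
    o,d=ray(n,uv);return o+d*(z-o[2])/d[2]
def proj(n,p):
    c,f,T=cam(n);q=T[:3,:3].T@(np.array(p)-T[:3,3]);s=q[:2]/q[2];s=s*(1+c["k1"]*(s@s))
    return s*f+[c["cx"],c["cy"]]
def tri(a,b):
    (o1,d1),(o2,d2)=ray("top",a),ray("scene",b)
    k=np.linalg.lstsq(np.c_[d1,-d2],o2-o1,rcond=None)[0]
    p,q=o1+k[0]*d1,o2+k[1]*d2
    return (p+q)/2,np.linalg.norm(p-q)
def crop(n,x0,y0,x1,y1,s,name,im=None):
    im=get_image(n) if im is None else im
    cv2.imwrite("pics/"+name,cv2.resize(im[y0:y1,x0:x1],None,fx=s,fy=s,interpolation=cv2.INTER_CUBIC))
E
python3 - <<'E'
from h import *
a=cv2.imread("pics/top0.png");b=cv2.imread("pics/scene0.png")
crop("",150,120,410,280,3,"c1.png",a)
crop("",220,120,480,310,3,"c2.png",b)
E
```

```text
(no output)
```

View pics/c1.png

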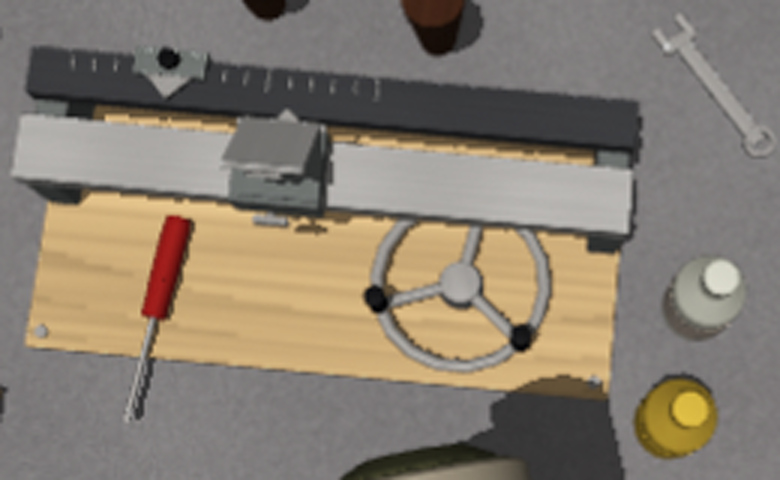

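View pics/c2.png

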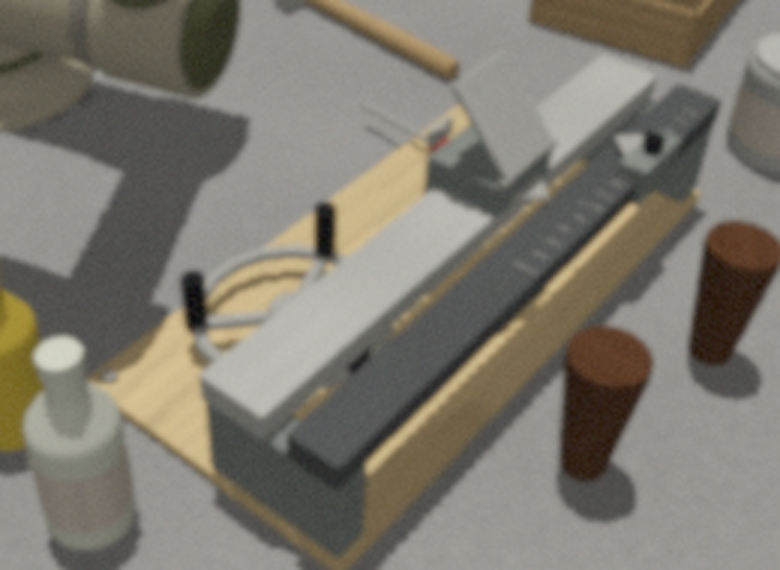

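```bash
python3 - <<'E'
from h import *
t=lambda x,y:(x/3+150,y/3+120)
s=lambda x,y:(x/3+220,y/3+120)
P=lambda l,v:print(l,np.round(v,1))
for l,c in dict(LT=(20,115),LB=(12,180),RT=(635,170),RB=(630,235)).items(): P("beam "+l,onz("top",t(*c),117))
for l,c in dict(a=(655,70),b=(205,378),c=(262,418),d=(603,55)).items(): P("beam scene "+l,onz("scene",s(*c),117))
P("base LB",onz("top",t(27,346),12));P("base RB",onz("top",t(608,396),12))
for l,a,b,z in [("pinA",(376,298),(325,207),89),("pinB",(521,336),(193,276),89),("rider tip",(167,97),(620,144),126.5),("carr tip",(288,110),(545,185),126),("knob",(169,57),(653,137),141),("glue cap",(721,277),(59,353),170)]:
    P(l+" top",onz("top",t(*a),z));P(l+" scene",onz("scene",s(*b),z));p,g=tri(t(*a),s(*b));P("   tri",np.r_[p,g])
P("hub",onz("top",t(461,284),45))
E
```

```text
beam LT [669.9 233.1 117. ]
beam LB [609.3 237.9 117. ]
beam RT [ 604.9 -323.2  117. ]
beam RB [ 545.  -316.1  117. ]
beam scene a [672.6 234.9 117. ]
beam scene b [ 558.1 -316.8  117. ]
beam scene c [ 610.9 -324.   117. ]
beam scene d [620.8 233.3 117. ]
base LB [473.2 253.4  12. ]
base RB [ 411.1 -298.9   12. ]
pinA top [498.1 -85.6  89. ]
pinA scene [506.  -85.3  89. ]
   tri [501.2 -83.2  84.7   6. ]
pinB top [ 460.  -216.3   89. ]
pinB scene [ 466.6 -216.4   89. ]
   tri [ 462.2 -214.8   84.9    4.5]
rider tip top [681.   98.6 126.5]
rider tip scene [693.8  87.3 126.5]
   tri [687.4 103.  113.9   5.1]
carr tip top [666.3 -10.6 126. ]
carr tip scene [664.3  -0.7 126. ]
   tri [665.9 -10.6 132.5   3.5]
knob top [713.7  94.  141. ]
knob scene [718.5  91.4 141. ]
   tri [716.3  95.6 137.3   2.7]
glue cap top [ 495.3 -386.8  170. ]
glue cap scene [ 500.5 -388.4  170. ]
   tri [ 496.7 -386.7  166.     2.1]
hub [ 516.9 -162.    45. ]
```

Top view: pins at (275,220) and (324,233), with the third under the beam. The carriage tip is at (246,157) and the rider tip at (206,152). The handwheel has no look-alike.

Bottle candidates are white at (386,218), yellow at (376,260) and yellow at (450,186). The glue is the white one by the wheel side of the bench, and the close crop confirms it.

The bench origin is near (577.5,-38.5) with yaw -0.114. The wheel axis is (518.5,-162), and the hub agrees. Next I check reachability along the arc.

```bash
cat >> h.py <<'E'
YAW=-0.114; O=np.array([577.5,-38.5]); AX=np.array([518.5,-162.2])
bx=np.array([np.cos(YAW),np.sin(YAW)]);by=np.array([-bx[1],bx[0]])
def pose(phi,z,flip=0):   # phi: bench angle of pin, deg
    beta=phi+90-20*max(0,1-(phi-110)/40)
    a=np.radians(phi); p=AX+80*(np.cos(a)*bx+np.sin(a)*by)
    y=np.radians(beta+90+180*flip)+YAW; y=(y+np.pi)%(2*np.pi)-np.pi
    return [p[0],p[1],z],[np.pi,0,y]
E
python3 - <<'E'
from h import *
o=observe();print(o["eef_rot"],o["qpos"])
for fl in(0,1):
  for phi in(105,110,140,170,200,230,240):
    q=ik(*pose(phi,128,fl));print(fl,phi,None if q is None else np.round(q,2),np.round(pose(phi,128,fl)[1][2],2))
E
```

```text
[-3.14032333e+00 -2.68840969e-04  3.75802256e-01] [-1.41028901e+00  3.81115195e-01  1.29815545e+00 -8.58675635e-06
  1.46361946e+00 -2.15294187e-01]
0 105 None -1.82
0 110 [-0.4   0.51  1.66 -0.    0.97  2.85] -1.68
0 140 [-0.47  0.47  1.75 -0.    0.92  2.  ] -0.9
0 170 [-0.56  0.46  1.78 -0.    0.9   1.3 ] -0.29
0 200 [-0.64  0.47  1.75 -0.    0.92  0.7 ] 0.24
0 230 [-0.67  0.51  1.66 -0.    0.97  0.14] 0.76
0 240 [-0.68  0.53  1.62 -0.    0.99 -0.04] 0.93
1 105 [-0.39  0.52  1.65 -0.    0.98 -0.15] 1.33
1 110 [-0.4   0.51  1.66 -0.    0.97 -0.29] 1.46
1 140 [-0.47  0.47  1.75  0.    0.92 -1.14] 2.24
1 170 [-0.56  0.46  1.78  0.    0.9  -1.84] 2.85
1 200 [-0.64  0.47  1.75  0.    0.92 -2.44] -2.91
1 230 None -2.38
1 240 None -2.21
```

```bash
cat >> h.py <<'E'
def pose(phi,z):
    beta=max(181,phi+90-20*max(0,1-(phi-110)/40))
    a=np.radians(phi); p=AX+80*(np.cos(a)*bx+np.sin(a)*by)
    y=np.radians(beta+90)+YAW; y=(y+np.pi)%(2*np.pi)-np.pi
    return [p[0],p[1],z],[np.pi,0,y]
def say(l):
    o=observe();print(l,"t %.2f"%o["t"],"F",np.round(o["contact_force"],1),"w %.1f ff %.1f"%(o["grip_width"],o["finger_force"]),"p",np.round(o["ee_pos"],1))
def take(phi):
    move_pose(*pose(phi,240)); hit=servo_line(pose(phi,128)[0],rate=150,max_force=15)
    say("down hit=%s"%hit)
    if hit: raise SystemExit("hit")
    gripper_to(14,10); say("grip")
def turn(a,b,rate=90):
    n=int(np.ceil(abs(b-a)/10)); 
    for k in range(1,n+1):
        p,r=pose(a+(b-a)*k/n,128); servo_line(p,r,rate=rate)
    say("turned to %.1f"%b)
def let():
    gripper_to(50); p=observe()["ee_pos"]; servo_line([p[0],p[1],240],rate=250); say("up")
E
python3 - <<'E'
from h import *
gripper_to(50)
move_pose(*pose(109.2,300)); say("above")
take(109.2); turn(109.2,230); let()
b=get_image("scene");a=get_image("top");cv2.imwrite("pics/top1.png",a);cv2.imwrite("pics/scene1.png",b)
crop("",150,120,410,280,3,"c3.png",a)
E
```

```text
above t 3.39 F [-0.4  0.9  0.1] w 49.8 ff 0.0 p [500.9 -84.5 300. ]
down hit=False t 4.64 F [-0.5 -0.2  0.6] w 49.9 ff 0.0 p [501.6 -84.4 129.2]
grip t 5.20 F [ 1.4 -2.2  1.7] w 19.7 ff 10.0 p [501.4 -84.5 128.3]
turned to 230.0 t 9.54 F [3.5 2.8 6.3] w 19.7 ff 10.0 p [ 460.7 -216.3  128. ]
up t 10.75 F [-0.1 -0.5 -0.4] w 50.1 ff 0.0 p [ 460.  -216.9  239. ]
```

View pics/c3.png

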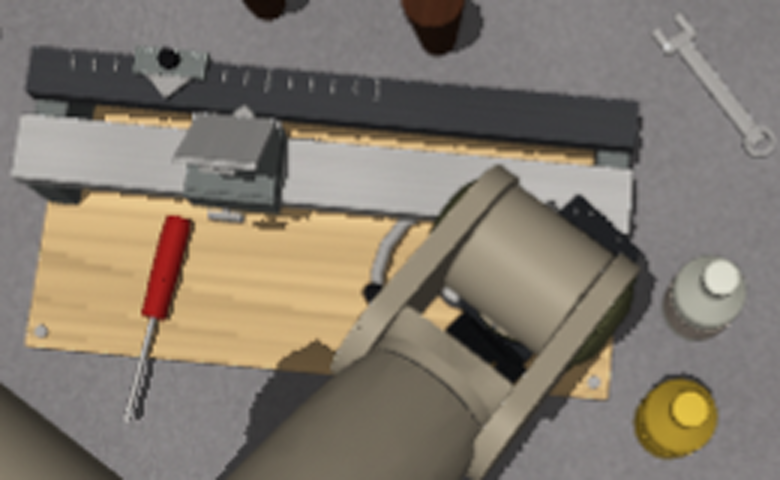

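The carriage tip moved from (246,157) to (231,156), about 40 mm as expected. The glue has not moved, and the next pin sits near the start angle.

```bash
python3 - <<'E'
from h import *
take(109); turn(109,229); let()
move_pose(*pose(109,240))
b=get_image("scene");a=get_image("top");cv2.imwrite("pics/top2.png",a);cv2.imwrite("pics/scene2.png",b)
A=cv2.resize(a[130:190,170:260],None,fx=8,fy=8,interpolation=cv2.INTER_CUBIC)[:,:720]
cv2.imwrite("pics/c4.png",A)
E
```

```text
down hit=False t 14.05 F [0.3 0.3 0.9] w 50.1 ff 0.0 p [501.5 -84.2 128.6]
grip t 14.61 F [ 2.2 -2.3  3.7] w 19.6 ff 10.0 p [501.7 -84.5 128.4]
turned to 229.0 t 18.81 F [3.4 3.8 6. ] w 19.5 ff 10.0 p [ 459.9 -215.4  128.1]
up t 20.02 F [ 0.   0.4 -0.9] w 49.7 ff 0.0 p [ 459.1 -215.9  239. ]
```

View pics/c4.png

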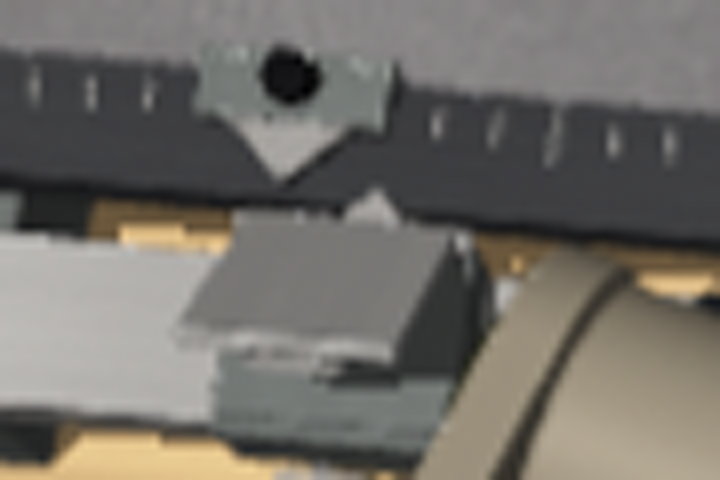

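Rider tip at crop (281,184), which is pixel (204.7,152.6). Carriage tip at crop (375,190), which is (216.4,153.3). I turn the remainder, leaving about 6° for a final correction after a look.

```bash
python3 - <<'E'
from h import *
u=lambda x,y:((x+.5)/8-.5+170,(y+.5)/8-.5+130)
d=(onz("top",u(281,184),126.5)-onz("top",u(375,190),126))[:2]
dy=d@by;ang=dy*3;print("dx,dy",d@bx,dy,"deg",ang)
b=109+ang-6
take(109); turn(109,b)
a=get_image("top");s=get_image("scene")
A=cv2.resize(a[135:175,180:240],None,fx=12,fy=12,interpolation=cv2.INTER_CUBIC)
cv2.imwrite("pics/top3.png",a);cv2.imwrite("pics/scene3.png",s);cv2.imwrite("pics/c5.png",A);print(b)
E
```

```text
dx,dy -0.9335705019580591 31.78393436095479 deg 95.35180308286438
down hit=False t 23.55 F [-0.1  0.3  0.3] w 50.1 ff 0.0 p [501.6 -84.2 128.7]
grip t 24.11 F [ 2.8 -3.4  3.8] w 19.8 ff 10.0 p [501.7 -84.5 128.4]
turned to 198.4 t 27.33 F [8.3 0.4 3.4] w 20.0 ff 10.0 p [ 441.5 -178.5  128.3]
198.35180308286436
```

View pics/c5.png

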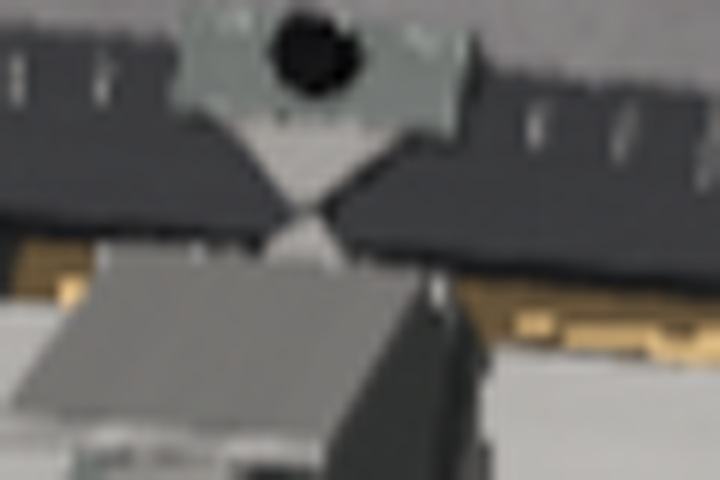

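The tips nearly touch at crop (306,212) for the rider and (310,205) for the carriage. About 1 mm is left, so I turn 4° more, release and look again. From this crop I also locate the flap: hinge corners (95,245) and (430,268), free edge corners (10,410) and (325,440).

```bash
python3 - <<'E'
from h import *
turn(198.35,202.35,40); wait(0.4); let()
a=get_image("top");s=get_image("scene");cv2.imwrite("pics/top4.png",a);cv2.imwrite("pics/scene4.png",s)
A=cv2.resize(a[135:175,185:225],None,fx=10,fy=10,interpolation=cv2.INTER_CUBIC)
B=cv2.resize(s[130:200,350:450],None,fx=6,fy=6,interpolation=cv2.INTER_CUBIC)[:400,:]
h=max(A.shape[0],B.shape[0]);A=cv2.copyMakeBorder(A,0,h-A.shape[0],0,0,0);B=cv2.copyMakeBorder(B[:, -390:],0,h-B.shape[0],0,0,0)
cv2.imwrite("pics/c6.png",np.hstack([A,B]))
u=lambda x,y:((x+.5)/12-.5+180,(y+.5)/12-.5+135)
H=[onz("top",u(*c),154) for c in((95,245),(430,268))];print("hinge",np.round(H,1))
m=(H[0]+H[1])/2;print("mid bench",(m[:2]-O)@bx,(m[:2]-O)@by)
o,d=ray("top",u(*np.mean([(10,410),(325,440)],0)))
k=((m[:2]-o[:2])@by)/(d[:2]@by);e=o+k*d;print("edge",e.round(1),"len",np.linalg.norm(e-m),"th",np.arctan2(e[2]-m[2],-(e-m)[:2]@bx))
# pointers in bench coordinates
E
```

```text
turned to 202.3 t 27.73 F [7.6 1.5 2.4] w 19.9 ff 10.0 p [ 442.7 -183.6  128.3]
up t 29.33 F [ 0.3  0.4 -1.3] w 50.3 ff 0.0 p [ 441.1 -183.7  239. ]
hinge [[666.  139.9 154. ]
 [659.   66.2 154. ]]
mid bench 68.32071524176132 150.3423760118112
edge [609.5 109.2 207.2] len 75.34292302302256 th 0.7841961726125004
```

View pics/c6.png

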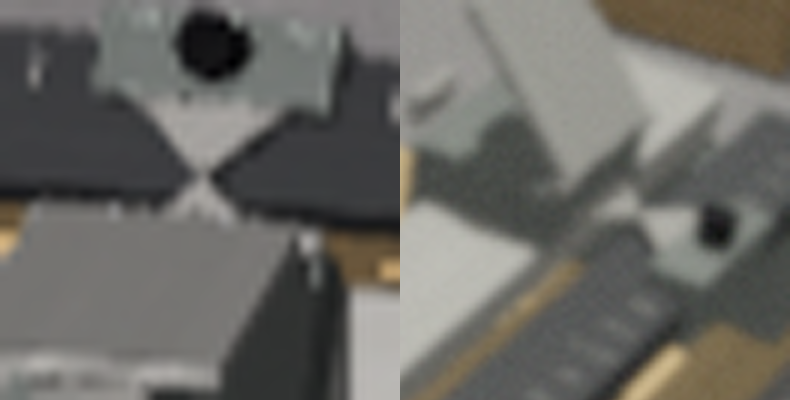

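Both views show the tips meeting: left crop (202,178), right crop about (635,205). The flap hinge is near bench (66,149) with the flap at about 0.8 rad, as expected. Next I press the flap along its arc with closed fingers.

```bash
python3 - <<'E'
from h import *
def P(r,th,dz=0):
    xy=O+(65-r*np.cos(th))*bx+148*by; return [xy[0],xy[1],154.5+64+r*np.sin(th)+dz]
rot=[np.pi,0,YAW]
p=observe()["ee_pos"]; servo_line([p[0],p[1],330],rate=250); gripper_to(0,10)
move_pose(P(55,1.1,50),rot); say("above")
hit=servo_line(P(60,1.1,6),rate=120,max_force=20)
for r,th in((63,.85),(66,.6),(69,.4),(72,.25),(73,.15)):
    hit=hit or servo_line(P(r,th,1),rate=70,max_force=20)
say("arc hit=%s"%hit)
if not hit:
    print(servo_line(P(73,0,-3),rate=25,max_force=18)); say("press"); wait(0.3)
p=observe()["ee_pos"]; servo_line([p[0],p[1],330],rate=200); say("up")
p=observe()["ee_pos"]; move_pose([450,-100,330],rot)
a=get_image("top");s=get_image("scene");cv2.imwrite("pics/top5.png",a)
A=cv2.resize(a[135:185,175:225],None,fx=8,fy=8,interpolation=cv2.INTER_CUBIC)
B=cv2.resize(s[130:197,350:415],None,fx=6,fy=6,interpolation=cv2.INTER_CUBIC)[:400]
B=cv2.resize(s[125:205,365:443],(390,400),interpolation=cv2.INTER_CUBIC)
cv2.imwrite("pics/c7.png",np.hstack([A,B]))
E
```

```text
above t 32.08 F [-0.5 -1.3 -0.7] w 0.3 ff 0.0 p [634.1 103.1 317.7]
arc hit=False t 34.27 F [0.5 0.  0.8] w 0.6 ff 0.1 p [587.2 109.3 230.3]
True
press t 34.82 F [-2.4 -0.3  8.6] w 0.1 ff 4.1 p [586.3 109.5 218.6]
up t 35.83 F [-0.4 -0.7  0.2] w 0.5 ff 0.0 p [586.1 109.5 328.5]
```

View pics/c7.png

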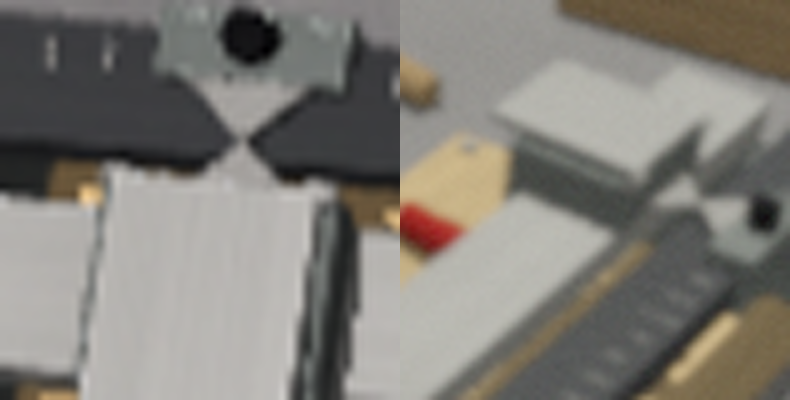

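The flap lies flat and stays down after release, and the tips still meet at left crop (243,140).

```bash
python3 -c "
from plant import *
print(hand_in(), observe()['t'])"
```

```text
the job is handed in; nothing more can be done
the job is handed in; nothing more can be done
```

The job is handed in, but no verdict came back: the last pictures showed the pointers tip to tip and the flap lying shut with the arm clear, and the arm stayed well clear of the glue bottle, at about 37 s of the 54 s allowed.

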